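Refit the diffuser in a work-lamp head

TASK

Put the white diffuser plate back into the lamp head lying on the bench: tuck one long edge under the metal lip and lower the opposite edge until the plate lies flat, fully home in its recess. Then press both hinged straps down over the plate's free edge until their catches snap and hold them shut, and leave the other things on the bench where they are.

Things in the scene. Friction and masses are not known exactly. Their poses are not given: they have to be found in the camera images.
- lamp_head: Lamp head fixed on the bench face up: grey housing, x -70 to +62 mm, y -90 to +90. Origin: underside, mid-recess; z up. Recess 100 (x) by 125 (y), with ledges along its front (-x) and back (+x) ends that carry the plate's underside at height 18. Front wall (20 wide) and side walls reach height 24, flush with the seated plate; the back wall (12 thick) reaches 42.
- seat (a point): Point on the lamp head 35 mm above its underside, mid-recess, axes as the lamp head's: plate_mid is here (play 2 mm each way in x, 2.5 in y) when the plate is home.
- lip (a point): Middle of the lower front edge of the steel lip on the back wall: lamp head x 42, height 29.5 mm; axes as the lamp head's. The lip is 150 mm long in y, 4 thick, and overhangs the recess by 8 (x 42 to 50), so the 96 mm plate cannot drop in flat: its far edge goes under first, the plate tilted 8 to 16 degrees with its near edge high, then the near edge is lowered behind the front wall.
- post (a point): Top of the catch post in the middle of the front wall: lamp head x -61.5, height 37.5 mm. With its two sprung catches it spans x -68 to -55, y -9 to +9.
- plate_mid (a point): Middle of the loose white plate, 17 mm above its underside. Slab 96 (x) by 120 (y) by 6 mm; on top, centred, a grip rib 44 long (x), 14 wide (y), 28 high (rib top 34 above the underside). z up; its x points across the two 120 mm long edges, either of which may go under the lip (the plate is the same turned half round). 80 to 145 g. Starts flat on the bench.
- strap_left (a joint): Angle of the hinged strap at the lamp head's +y end, rad: 0 shut (level over the front wall and 8 mm of the plate's edge), pi/2 upright, to 2.1 leaning outwards. Stiff hinge: stays where it is left. In the last 0.16 rad a sprung catch resists (about 10 N at the tip, 15 N at the press point), then snaps over the strap's tip and holds it at 0.
- strap_right (a joint): Angle of the hinged strap at the lamp head's -y end, rad: 0 shut (level over the front wall and 8 mm of the plate's edge), pi/2 upright, to 2.1 leaning outwards. Stiff hinge: stays where it is left. In the last 0.16 rad a sprung catch resists (about 10 N at the tip, 15 N at the press point), then snaps over the strap's tip and holds it at 0.
- hinge_left (a point): Hinge of strap_left, fixed on the lamp head at x -54, y +72, height 29 mm; axes as the lamp head's, hinge axis along x. The strap is a steel bar 28 mm wide (x -68 to -40), 6 thick (mid-plane through the axis), 65 long from axis to tip; shut, it points to the catch post, its top at height 32.
- hinge_right (a point): Hinge of strap_right, fixed on the lamp head at x -54, y -72, height 29 mm; axes as the lamp head's, hinge axis along x. The strap is a steel bar 28 mm wide (x -68 to -40), 6 thick (mid-plane through the axis), 65 long from axis to tip; shut, it points to the catch post, its top at height 32.
- press_left (a point): Where to press strap_left: on its top face, 42 mm from the hinge axis, 3 mm above its mid-plane; moves with the strap.
- press_right (a point): Where to press strap_right: on its top face, 42 mm from the hinge axis, 3 mm above its mid-plane; moves with the strap.
- glass_bottle: Bystander: clear glass bottle, 40 mm across, 110 mm tall, standing. Origin at the centre of its underside; loose.
- small_jar: Bystander: small glass jar, 38 mm across, 45 mm tall, standing just beyond the lip side of the lamp head. Origin at the centre of its underside; loose.
- tin: Bystander: flat round tin, 44 mm across, 22 mm tall, beside the plate. Origin at the centre of its underside; loose.
- screwdriver: Bystander: screwdriver lying along its own x, 160 mm long, near the plate; loose.
- tape_roll: Bystander: roll of tape lying flat, 70 mm across, 20 mm tall. Origin at the centre of its underside; loose.
- calculator: Bystander: pocket calculator lying flat, 130 x 78 x 13 mm. Origin at the centre of its underside; loose.
- glue_bottle: Bystander: white glue bottle, 36 mm across, 100 mm tall, standing. Origin at the centre of its underside; loose.
- stopper: Bystander: cork stopper, 30 mm across, 30 mm tall, standing close to the +y end of the lamp head. Origin at the centre of its underside; loose.
Things that resemble listed ones, but are neither listed nor needed, are in the scene too. There is more than one size of the part that bears plate_mid; the job needs the middle-sized.

How it is judged:
On the way, in this order (a step that is already met when the one before it is completed fails the run):
1. the plate lies home in the recess, one edge under the lip (x of plate_mid in the frame of seat between -0.0045 and 0.0045 m and y of plate_mid in the frame of seat between -0.005 and 0.005 m and z of plate_mid in the frame of seat between -0.003 and 0.003 m and angle between plate_mid's own z axis and vertical below 0.04 rad and angle between the x axis of plate_mid and the x axis of seat, either way round below 0.06 rad), for 0.2 s.
2. both straps are snapped shut (value of joint each of strap_left, strap_right below 0.05 rad), for 0.2 s.
At the end, for the whole second after the job is handed in: The plate lies flat (within 0.04 rad) in the recess under the lip, plate_mid within 4.5 mm (x), 5 mm (y) and 3 mm (height) of seat and square within 0.06 rad, at rest; both straps are shut (below 0.05 rad) (all of step 1 and all of step 2 and linear speed of diffuser below 0.02 m/s); the robot touches nothing.
It fails at once if one of the bystanders is shifted by more than 30 mm (distance of any of glass_bottle, small_jar, tin, screwdriver, tape_roll, calculator, glue_bottle, stopper from where it was at the start of the episode above 0.03 m).
It fails at once if a standing bottle or jar is tipped over (angle between any of glass_bottle, small_jar, glue_bottle's own z axis and vertical above 0.5 rad).
It also fails if it takes over 61 s, if anything falls off the work surface, if the arm or the gripper's body presses on something with over 40 N, if the wrist force passes 120 N, or if a joint passes its speed limit or range.

ROBOT

A 7-joint arm with a two-finger parallel gripper is mounted at the origin on the work surface. World frame = base frame: x ahead of the robot, y to its left, z up, the work surface at z = 0. Lengths are in m, angles in rad, forces in N, time in s.
With the tool pointing down it reaches from about 0.425 to 0.925 m from the base axis. Payload 6.8 kg.
Tool frame: the origin (TCP) lies at the very end of the fingers, on their centre line; the grasp point (between the pads) lies 19 mm behind it; z points along the fingers, y is the line along which they close (so a half turn about z gives the same grasp; the last joint's range is limited). The gripper opens to 85 mm and grips with 20 to 120 N. Pads are 22 mm wide; open, the fingers measure 114 mm over their backs; the gripper's body (76 mm by 85 mm) begins 54 mm behind the grasp point. The pads swing forward as they close: fully open they stand 13 mm farther back than shut.
Start: joints at [1.165, 0.477, 0.022, 1.555, -0.011, 1.109, -0.083], TCP at [0.198, -0.645, 0.231] pointing down, gripper open.
Joint ranges: [-2.96, 2.96], [-0.34, 2.1], [-1.41, 1.46], [0.24, 2.44], [-1.37, 4.51], [0.17, 1.92], [-2.96, 2.96]. Speed limits (rad/s): [2.39, 2.39, 3.14, 3.14, 3.14, 3.14, 3.14].

INTERFACE

Orientations are given as a unit quaternion [w, x, y, z].
In Python, from station import bot gives the robot as it stands.
- The arm moves only by the tool jog_arm, never from a script. Its argument "motion" is a list of rows, each a list of 7 numbers: the turn, a rotation vector about the tool's x, y, z in rad, then the shift along the tool's x, y, z in mm, then the finger opening in mm, from 0 to 85.4. A call has 1 to 10 rows; each row is the pose to reach, as a shift and turn from the pose commanded when the call began, along the tool's axes at that moment; what a row does not reach only later rows make up. A row lasts 1/8 s, in which the tool goes at most 62.5 mm and 10.7 degrees, less where a joint would pass 70% of its speed; a pose out of reach is approached as far as the arm can. A call with a gripper value outside its range is refused whole. The fingers move at their own pace and stop on an object; "grip_force" is the grip in N (left out, the last holds). Time passes only in rows, so rows that repeat a pose let the fingers close. It gives the time, the measured TCP pose, the force, the opening and the grip force at its end, in the units of the state.
- bot.get_obs(): the state, without advancing time (a new reading comes with each control period).
- bot.read_camera(name): name is "scene" or "top" or "wrist"; returns a dict with "pixels" (480x640x3 uint8, red, green, blue), "camera_matrix" (3x3 intrinsics, pixels), "T" (4x4, takes a point from camera to world coordinates); the wrist camera has in their place "tool_from_camera" (4x4, takes a point from camera to tool coordinates, whose origin is the TCP and whose axes are the flange's). Camera axes: x right, y down, z forward; pixel columns grow to the right and rows downward; lengths in m; the calibration is good to about 2 mm. A picture is of the moment at which its call begins: read the wrist's pose just before it. There is no depth.
- bot.hand_in(): hands the job in; it is judged then, once.
Trained networks look in a picture, given as the dict that the camera call returned (one of the last four; its "shot" number tells which), for a name from the list of things; names that differ only in an ending like _2 or _b are one class to them, and where a whole thing is asked for, a point or a joint stands for the part that bears it (a point fixed in the world has none). Each returns a list of dicts, best first, with "score" (0 to 1); they miss things now and then, are a little off and sometimes report something else, mostly with a low value. They report only what shows in the picture. A call takes as long as a camera call. They do not tell look-alikes from the thing itself.
- bot.spot_in(thing, picture): "xy" ([column, row] in pixels, amid what is visible of it).
- bot.tip_of(thing, picture): "xy" ([column, row] in pixels: a listed point, or the origin of a listed thing).
The state is a dict: "t": time; "q": joint angles; "joint_vel": joint speeds; "joint_torque": joint torques, N m; "eef_pos": TCP position; "tool_rot": TCP orientation; "contact_force": force on the tool from outside, world axes, zero at the start; "torque": the same for the moment, N m; "gripper_width": opening from 0.0 (shut) to 1.0 (fully open); "grasp_force": force on a finger pad.
Only numpy, scipy, OpenCV 4.12 (cv2) and the standard library are available. Lean on these libraries where they do the work, as an engineer would, in place of code of your own. Each camera call takes 0.05 s, during which the arm holds its last target. There are 200 camera calls.

## Working session

There is one attempt and no reset: what is moved stays moved. The work goes in short steps, Python scripts to look and compute and a tool call to move; the robot and the scene stay as the last step left them, time stands still between calls to the robot, and variables do not carry over. Pictures are saved under pics/ and viewed, at most 10 in all, crops included, and the job is handed in when it is done.

Besides the shell and the picture viewer there is one more tool, called after "Request:" as name(argument=value, ...), one argument or row to a line, values as JSON. jog_arm: Moves the arm, as the interface text tells. Its arguments: {"type":"object","properties":{"motion":{"type":"array"},"grip_force":{"type":"number"}},"required":["motion"]}

```bash
mkdir -p pics; ls
cat > h.py <<'E'
import numpy as np, cv2
from scipy.spatial.transform import Rotation as R
from station import bot
def obs():
    o=bot.get_obs(); q=o["tool_rot"]; return o, np.array(o["eef_pos"]), R.from_quat([q[1],q[2],q[3],q[0]]).as_matrix()
def shot(n):
    o,p,M=obs(); c=bot.read_camera(n)
    if n=="wrist":
        T=np.eye(4);T[:3,:3]=M;T[:3,3]=p; c["T0"]=T@np.array(c["tool_from_camera"])
    else: c["T0"]=np.array(c["T"])
    return c
def save(c,f): cv2.imwrite(f,np.ascontiguousarray(c["pixels"][:,:,::-1]))
def ray(c,xy,z):
    K=np.array(c["camera_matrix"]);d=c["T0"][:3,:3]@np.linalg.solve(K,[xy[0],xy[1],1.]);o=c["T0"][:3,3]
    return o+d*(z-o[2])/d[2]
def proj(c,P):
    T=np.linalg.inv(c["T0"]);P=np.atleast_2d(P)@T[:3,:3].T+T[:3,3];q=P@np.array(c["camera_matrix"]).T
    return q[:,:2]/q[:,2:]
E
cat > a.py <<'E'
from h import *
np.set_printoptions(precision=3,suppress=True)
o,p,M=obs();print(o["t"],p,M)
H=dict(seat=.035,lip=.0295,post=.0375,plate_mid=.017,hinge_left=.029,hinge_right=.029,lamp_head=0,press_left=.05,press_right=.05)
for n in ("top","scene"):
    c=shot(n);save(c,f"pics/{n}1.png");print(n,c["T0"][:3,3],c["T0"][:3,2])
    for t in list(H)+["glass_bottle","small_jar","tin","screwdriver","tape_roll","calculator","glue_bottle","stopper"]:
        for r in bot.tip_of(t,c)[:4]: print(t,np.round(r["xy"]),round(r["score"],2),ray(c,r["xy"],H.get(t,0)))
E
python3 a.py
```

```text
pics
0.0 [ 0.198 -0.645  0.23 ] [[ 0.956  0.293 -0.001]
 [ 0.293 -0.956  0.002]
 [-0.    -0.002 -1.   ]]
top [0.316 0.081 1.649] [ 0.123 -0.002 -0.992]
seat [426. 225.] 0.71 [ 0.54  -0.17   0.035]
lip [424. 208.] 0.81 [ 0.585 -0.164  0.03 ]
post [434. 247.] 0.73 [ 0.481 -0.19   0.038]
post [400. 253.] 0.37 [ 0.464 -0.102  0.038]
plate_mid [300. 179.] 0.66 [0.659 0.164 0.017]
plate_mid [271. 234.] 0.61 [0.512 0.236 0.017]
plate_mid [121. 284.] 0.56 [0.376 0.624 0.017]
plate_mid [426. 208.] 0.34 [ 0.586 -0.172  0.017]
hinge_left [402. 251.] 0.87 [ 0.471 -0.108  0.029]
hinge_left [426. 185.] 0.45 [ 0.646 -0.171  0.029]
hinge_right [456. 238.] 0.79 [ 0.506 -0.247  0.029]
hinge_right [428. 223.] 0.7 [ 0.545 -0.174  0.029]
hinge_right [424. 208.] 0.55 [ 0.585 -0.164  0.029]
lamp_head [425. 229.] 0.63 [ 0.534 -0.172  0.   ]
lamp_head [271. 235.] 0.5 [0.511 0.237 0.   ]
press_left [399. 254.] 0.58 [ 0.461 -0.097  0.05 ]
press_right [467. 237.] 0.73 [ 0.508 -0.273  0.05 ]
glass_bottle [360. 198.] 0.61 [0.616 0.003 0.   ]
glass_bottle [362. 263.] 0.27 [ 0.44  -0.005  0.   ]
small_jar [400. 254
[... 1202 characters left out ...]
  0.05 ]
press_right [162. 262.] 0.55 [ 0.486 -0.272  0.05 ]
glass_bottle [291. 284.] 0.67 [0.62  0.008 0.   ]
small_jar [216. 309.] 0.84 [ 0.643 -0.182  0.   ]
small_jar [228. 236.] 0.25 [ 0.363 -0.078  0.   ]
small_jar [195. 258.] 0.19 [ 0.432 -0.186  0.   ]
tin [382. 259.] 0.56 [ 0.609  0.264 -0.   ]
screwdriver [338. 221.] 0.62 [0.403 0.232 0.   ]
tape_roll [258. 243.] 0.87 [ 0.427 -0.012  0.   ]
tape_roll [222. 252.] 0.63 [ 0.434 -0.114  0.   ]
calculator [434. 241.] 0.58 [0.59  0.435 0.   ]
glue_bottle [105. 306.] 0.7 [ 0.542 -0.417  0.   ]
glue_bottle [208. 281.] 0.35 [ 0.538 -0.175  0.   ]
stopper [208. 281.] 0.73 [ 0.537 -0.176  0.   ]
stopper [254. 269.] 0.58 [ 0.531 -0.058  0.   ]
```

```bash
python3 -c "
import cv2
a=cv2.imread('pics/top1.png')[150:310,90:350];cv2.imwrite('pics/c1.png',cv2.resize(a,None,fx=3,fy=3,interpolation=2))
a=cv2.imread('pics/scene1.png');cv2.imwrite('pics/c2.png',cv2.resize(a[160:340,80:480],None,fx=2,fy=2,interpolation=2))"
```

```text
(no output)
```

View pics/c1.png

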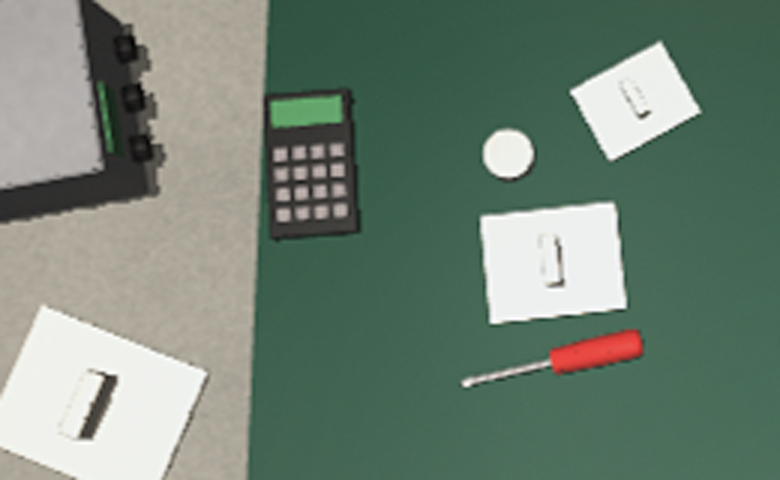

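View pics/c2.png

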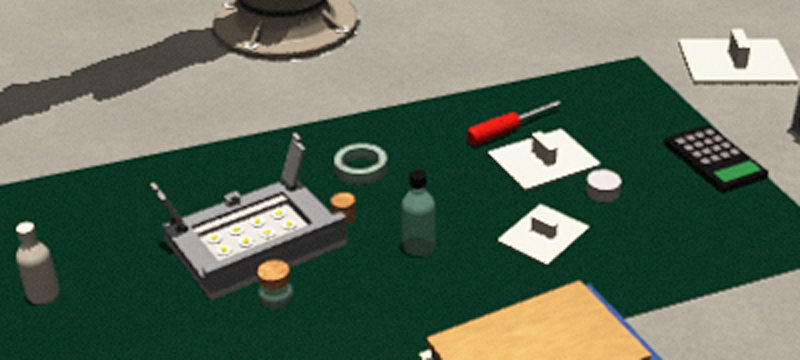

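Plates in top.png: (300,179) is small, (271,234) is between the other two in size and sits beside the tin and screwdriver, and (121,284) is large. The middle one at (271,234) fits. I'll check sizes numerically and confirm it in a wrist crop before grasping.

```bash
cat > b.py <<'E'
from h import *
np.set_printoptions(precision=4,suppress=True)
for n in ("top","scene"):
    c=shot(n);g=c["pixels"].min(2);m=(g>150).astype(np.uint8)
    k,l,s,ce=cv2.connectedComponentsWithStats(m)
    for t in bot.tip_of("plate_mid",c)[:3]:
        x,y=np.round(t["xy"]).astype(int);w=np.bincount(l[y-12:y+13,x-12:x+13].ravel(),minlength=k);w[0]=0;i=w.argmax()
        px=cv2.findContours((l==i).astype(np.uint8),0,2)[0][0][:,0]
        P=np.array([ray(c,q,.006)[:2] for q in px],np.float32);r=cv2.minAreaRect(P*1000);print(n,(x,y),r)
c=shot("wrist");print(c["tool_from_camera"],c["camera_matrix"])
E
python3 b.py
```

```text
top (np.int64(272), np.int64(236)) ((505.01123046875, 229.4535369873047), (95.38098907470703, 120.84536743164062), 7.237085819244385)
top (np.int64(119), np.int64(284)) ((425.62530517578125, 66.87335205078125), (1075.0086669921875, 1604.109375), 0.262693852186203)
top (np.int64(299), np.int64(180)) ((650.5873413085938, 160.14291381835938), (74.32085418701172, 92.95553588867188), 30.060667037963867)
scene (np.int64(356), np.int64(272)) ((651.8866577148438, 156.945068359375), (74.25228881835938, 92.33883666992188), 29.808626174926758)
scene (np.int64(450), np.int64(183)) ((348.9280090332031, 178.20281982421875), (1233.60986328125, 1654.614013671875), 0.14525747299194336)
scene (np.int64(354), np.int64(234)) ((499.74322509765625, 226.16836547851562), (105.63993835449219, 120.52987670898438), 7.415156364440918)
[[-0.     -0.9506 -0.3105  0.0795]
 [ 1.      0.0001 -0.0003 -0.0007]
 [ 0.0003 -0.3105  0.9506 -0.1439]
 [ 0.      0.      0.      1.    ]] [[353.1869   0.     311.2063]
 [  0.     353.1869 240.8546]
 [  0.       0.       1.    ]]
```

Request:
jog_arm(
  motion=[
    [0,0,0.05,45,-36,0,85],
    [0,0,0.05,90,-72,0,85],
    [0,0,0.05,140,-112,0,85],
    [0,0,0.05,188,-150,0,85],
    [0,0,0.05,236,-188,0,85],
    [0,0,0.05,284,-226,0,85],
    [0,0,0.05,330,-264,0,85],
    [0,0,0.05,376,-300,0,85],
    [0,0,0.05,420,-336,0,85],
    [0,0,0.05,446,-358,0,85],
  ],
)

```text
t: 3.3
eef_pos: [0.521, -0.169, 0.2316]
tool_rot: [-0.0, 0.992, 0.125, 0.001]
contact_force: [0.3, -1.0, -0.4]
gripper_width: 0.992
grasp_force: 0.0
```

```bash
cat > c.py <<'E'
from h import *
import sys
np.set_printoptions(precision=4,suppress=True)
o,p,M=obs();print(o["t"],p,np.arctan2(M[1,0],M[0,0]),M[:,2],o["contact_force"])
c=shot("wrist");save(c,sys.argv[1])
H=dict(seat=.035,lip=.0295,post=.0375,hinge_left=.029,hinge_right=.029,lamp_head=0,plate_mid=.017,press_left=.05,press_right=.05,stopper=0,small_jar=0)
for t in H:
    for r in bot.tip_of(t,c)[:3]: print(t,np.round(r["xy"],1),round(r["score"],2),ray(c,r["xy"],H[t]))
E
python3 c.py pics/w1.png
```

```text
3.3 [ 0.521  -0.169   0.2316] 0.25119610864181974 [ 0.0011  0.0007 -1.    ] [ 0.3301 -1.0498 -0.3599]
seat [324.2 195.8] 0.74 [ 0.5381 -0.1768  0.035 ]
lip [324.2 150.6] 0.71 [ 0.5791 -0.1659  0.0295]
lip [387.9 247.8] 0.55 [ 0.501  -0.2553  0.0295]
lip [223.7 258.5] 0.45 [ 0.4469 -0.0924  0.0295]
post [322.3 255.7] 0.57 [ 0.4784 -0.1907  0.0375]
hinge_left [250.7 242.2] 0.96 [ 0.4714 -0.1162  0.029 ]
hinge_right [390.6 246.5] 0.83 [ 0.5029 -0.2577  0.029 ]
lamp_head [325.4 186.4] 0.77 [ 0.5421 -0.1783  0.    ]
press_left [227.1 256.8] 0.69 [ 0.4584 -0.0987  0.05  ]
press_right [417.5 256. ] 0.87 [ 0.5058 -0.2799  0.05  ]
press_right [250.7 242.2] 0.15 [ 0.479  -0.1182  0.05  ]
stopper [322.5 185.4] 0.66 [ 0.5423 -0.175   0.    ]
stopper [216.5 173.5] 0.61 [ 0.5267 -0.0636  0.    ]
small_jar [354.2  83.4] 0.7 [ 0.6463 -0.1793  0.    ]
```

View pics/w1.png

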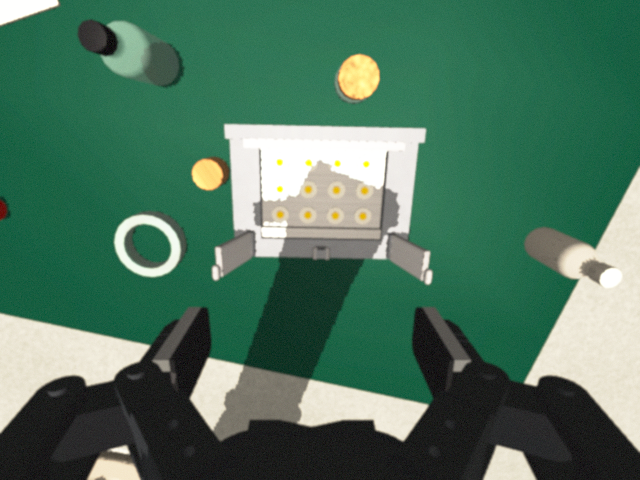

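The wrist view shows the lamp head, with its recess at about (260–384, 148–238), both straps leaning outward at (235,255) and (408,258), the post at (321,253), the jar at (358,77) and the cork at (209,173). Next I'll fit the lamp pose.

```bash
cat > fit.py <<'E'
from h import *
from scipy.optimize import minimize
def lines(L,n=40):
    return np.concatenate([np.linspace(a,b,n) for a,b in L])
LAMP=[((-40,90,24),(48,90,24)),((-40,-90,24),(48,-90,24)),((62,-90,42),(62,90,42)),((42,-75,33.5),(42,75,33.5)),((-50,-60,24),(-50,60,24)),
 ((-48,62.5,24),(38,62.5,24)),((-48,-62.5,24),(38,-62.5,24)),((-70,-60,24),(-70,60,24))]
PLATE=[((-48,-60,6),(-48,60,6)),((48,-60,6),(48,60,6)),((-48,-60,6),(48,-60,6)),((-48,60,6),(48,60,6))]
def place(L,v):
    P=lines(L)/1000.; c,s=np.cos(v[2]),np.sin(v[2]); return np.c_[v[0]+c*P[:,0]-s*P[:,1],v[1]+s*P[:,0]+c*P[:,1],P[:,2]]
def fit(c,L,v0):
    g=cv2.cvtColor(np.ascontiguousarray(c["pixels"]),cv2.COLOR_RGB2GRAY)
    v=np.array(v0,float)
    for s in (3,1.2):
        G=cv2.GaussianBlur(g.astype(np.float32),(0,0),s);E=np.minimum(np.hypot(cv2.Sobel(G,5,1,0),cv2.Sobel(G,5,0,1)),80*1.2/s*2)
        def f(u):
            q=proj(c,place(L,u*[.01,.01,.1])).astype(np.float32);return -cv2.remap(E,q[:,:1],q[:,1:],1).mean()
        u0=v/[.01,.01,.1];r=minimize(f,u0,method="Nelder-Mead",options=dict(initial_simplex=u0+np.vstack([np.zeros(3),.4*np.eye(3)])))
        v=r.x*[.01,.01,.1]
    return v,r.fun
E
cat > d.py <<'E'
from fit import *
np.set_printoptions(precision=4,suppress=True)
c=shot("wrist")
for v0 in ([.538,-.175,.24],[.541,-.173,.25],[.538,-.179,.22]): v,f=fit(c,LAMP,v0);print(v,f)
print(*[fit(shot(n),LAMP,v) for n in ("top","scene")])
im=np.ascontiguousarray(c["pixels"][:,:,::-1]);im=cv2.resize(im[100:300,190:450],None,fx=3,fy=3,interpolation=2)
for q in proj(c,place(LAMP,v)): cv2.circle(im,tuple(int(t) for t in (q-[190,100])*3+1),1,(0,0,255),-1)
cv2.imwrite("pics/f1.png",im)
# straps
Rz=np.array([[np.cos(v[2]),-np.sin(v[2])],[np.sin(v[2]),np.cos(v[2])]])
for s,n in ((1,"press_left"),(-1,"press_right")):
    for r in bot.spot_in(n,c)[:2]: print(n,r)
    for a in (1.4,1.6,1.8,2.0,2.1):
        y=72-65*np.cos(a);z=29+65*np.sin(a);q=Rz@np.array([-54,s*y])/1000+v[:2];print(a,proj(c,[*q,z/1000]))
E
python3 d.py
```

```text
[ 0.5407 -0.1731  0.2251] -113.27336120605469
[ 0.5413 -0.1753  0.2371] -110.16093444824219
[ 0.5408 -0.1731  0.2254] -113.28797912597656
(array([ 0.5402, -0.1721,  0.2313]), np.float64(-98.04910278320312)) (array([ 0.5436, -0.1737,  0.2299]), np.float64(-126.31070709228516))
press_left {'xy': [229.2, 249.7], 'score': 0.78}
1.4 [[246.0763 261.8744]]
1.6 [[230.7241 261.9697]]
1.8 [[216.1416 260.9586]]
2.0 [[203.2364 258.921 ]]
2.1 [[197.6492 257.5654]]
press_right {'xy': [406.4, 249.2], 'score': 0.55}
1.4 [[388.0445 264.6741]]
1.6 [[403.3424 265.3726]]
1.8 [[417.7634 264.9361]]
2.0 [[430.4153 263.41  ]]
2.1 [[435.8489 262.2776]]
```

View pics/f1.png

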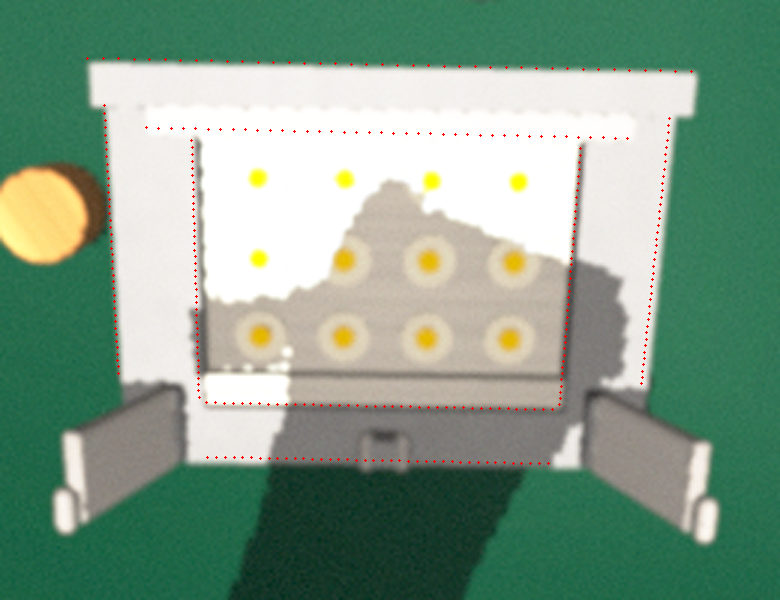

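Request:
jog_arm(
  motion=[
    [0,0,0.06,10,-60,0,85],
    [0,0,0.12,20,-120,0,85],
    [0,0,0.125,30,-180,5,85],
    [0,0,0.125,40,-240,10,85],
    [0,0,0.125,50,-300,20,85],
    [0,0,0.125,60,-355,30,85],
    [0,0,0.125,65,-392,30,85],
    [0,0,0.125,65,-392,30,85],
    [0,0,0.125,65,-392,30,85],
  ],
)

```text
t: 5.28
eef_pos: [0.4864, 0.223, 0.2012]
tool_rot: [0.0, 0.998, 0.061, -0.0]
contact_force: [-0.5, 0.2, 0.6]
gripper_width: 0.996
grasp_force: 0.0
```

```bash
cat > e.py <<'E'
from fit import *
np.set_printoptions(precision=4,suppress=True)
o,p,M=obs();print(o["t"],p,np.arctan2(M[1,0],M[0,0]),M[:,2],o["contact_force"])
c=shot("wrist")
for v0 in ([.505,.229,.126],[.508,.232,.11]): v,f=fit(c,PLATE,v0);print(v,f)
for r in bot.tip_of("plate_mid",c)[:3]:print(r,ray(c,r["xy"],.017))
im=np.ascontiguousarray(c["pixels"][:,:,::-1]);im=cv2.resize(im[90:290,190:450],None,fx=3,fy=3,interpolation=2)
RIB=[((-22,-7,34),(22,-7,34)),((-22,7,34),(22,7,34)),((-22,7,34),(-22,-7,34)),((22,7,34),(22,-7,34))]
for q in proj(c,place(PLATE+RIB,v)): cv2.circle(im,tuple(int(t) for t in (q-[190,90])*3+1),1,(0,0,255),-1)
cv2.imwrite("pics/p1.png",im)
E
python3 e.py
```

```text
5.275 [0.4864 0.223  0.2012] 0.12239388543960046 [-0.0001 -0.0007 -1.    ] [-0.4687  0.218   0.587 ]
[0.505  0.2279 0.1273] -159.720947265625
[0.5053 0.2279 0.1251] -159.80398559570312
{'xy': [417.0, 25.6], 'score': 0.63} [0.6524 0.1572 0.017 ]
{'xy': [308.3, 191.0], 'score': 0.61} [0.507 0.229 0.017]
```

View pics/p1.png

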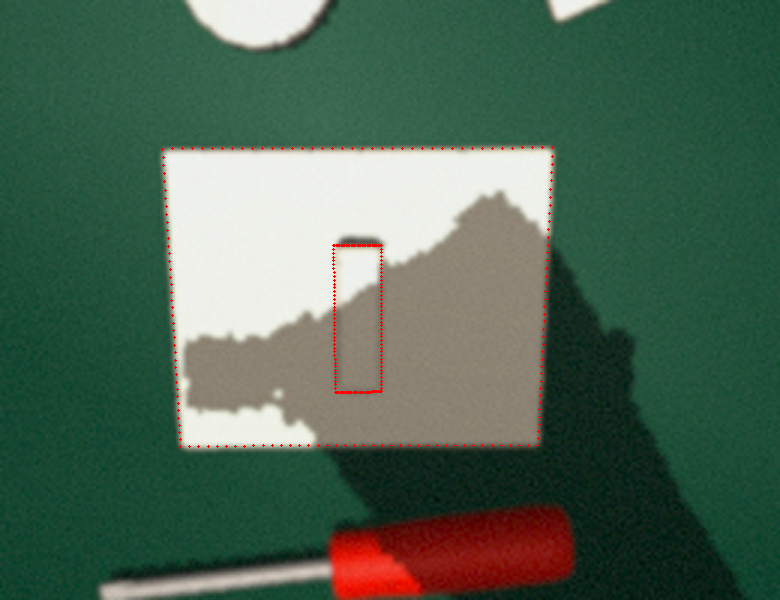

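The crop shows the 96×120 model outline landing exactly on the plate, crop corners (163,150)–(540,446). The rib is at (358,318), so this is the middle-sized plate. Descending to grasp the rib.

Request:
jog_arm(
  motion=[
    [0,0,0,19,-3,50,45],
    [0,0,0,19,-3,100,45],
    [0,0,0,19,-3,150,45],
    [0,0,0,19,-3,178,45],
    [0,0,0,19,-3,190,45],
    [0,0,0,19,-3,190,0],
    [0,0,0,19,-3,190,0],
    [0,0,0,19,-3,190,0],
    [0,0,0,19,-3,190,0],
    [0,0,0,19,-3,190,0],
  ],
  grip_force=60,
)

```text
t: 6.62
eef_pos: [0.5058, 0.2294, 0.0126]
tool_rot: [-0.0, 0.998, 0.061, 0.001]
contact_force: [-0.9, -1.4, 6.5]
gripper_width: 0.15
grasp_force: 60.8
```

Request:
jog_arm(
  motion=[
    [0,0,0,0,0,-20,0],
    [0,0,0,0,0,-70,0],
    [0,0,0,0,0,-120,0],
    [0,0,0,-5,50,-150,0],
    [0,0,-0.05,-10,110,-150,0],
    [0,0,-0.1,-15,170,-150,0],
    [0,0,-0.106,-20,230,-150,0],
    [0,0,-0.106,-24,290,-150,0],
    [0,0,-0.106,-28,345,-150,0],
    [0,0,-0.106,-29,390,-150,0],
  ],
)

```text
t: 7.88
eef_pos: [0.5233, -0.164, 0.1627]
tool_rot: [0.0, 0.994, 0.113, 0.0]
contact_force: [1.4, -0.1, -2.2]
gripper_width: 0.151
grasp_force: 59.7
```

Request:
jog_arm(
  motion=[
    [0,0,0,0,15,0,0],
    [0,0,0,0,15,0,0],
    [0,0,0,0,15,0,0],
    [0,0,0,0,15,0,0],
  ],
)

```text
t: 8.38
eef_pos: [0.5273, -0.1743, 0.1615]
tool_rot: [-0.0, 0.993, 0.116, 0.0]
contact_force: [-0.4, 0.2, -1.6]
gripper_width: 0.147
grasp_force: 59.7
```

```bash
cat > g.py <<'E'
from fit import *
np.set_printoptions(precision=4,suppress=True)
o,p,M=obs();yaw=np.arctan2(M[1,0],M[0,0]);print(o["t"],p,yaw,M[:,2],o["contact_force"],o["gripper_width"])
c=shot("wrist");save(c,"pics/h1.png")
# plate in tool: hold z offset; work in a world copy with underside at z0
z0=p[2]-.0126
L=[tuple(tuple(np.array(a)+[0,0,z0*1000]) for a in l) for l in PLATE[1:]]
L=[L[0]]+[((0,s*60,6+z0*1000),(48,s*60,6+z0*1000)) for s in(-1,1)]
v,f=fit(c,L,[p[0],p[1],yaw]);print(v,f)
d=M.T@np.array([v[0]-p[0],v[1]-p[1],0]);print("plate in tool",d,v[2]-yaw)
im=np.ascontiguousarray(c["pixels"][:,:,::-1])
for q in proj(c,place(L,v)): cv2.circle(im,tuple(int(t) for t in q),1,(0,0,255),-1)
cv2.imwrite("pics/h2.png",im)
l=np.array([.541,-.173]);w=.228;Rz=np.array([[np.cos(w),-np.sin(w)],[np.sin(w),np.cos(w)]])
print("tcp in lamp",Rz.T@(p[:2]-l),yaw-w)
E
python3 g.py
```

```text
8.375 [ 0.5273 -0.1743  0.1615] 0.23159921580962442 [ 0.      0.0006 -1.    ] [-0.4083  0.2251 -1.5532] 0.14729764394839653
[ 0.5258 -0.1737  0.2326] -144.4206085205078
plate in tool [-0.0013 -0.0009  0.    ] 0.0009901229165295011
tcp in lamp [-0.0137  0.0019] 0.003599215809624412
```

View pics/h2.png

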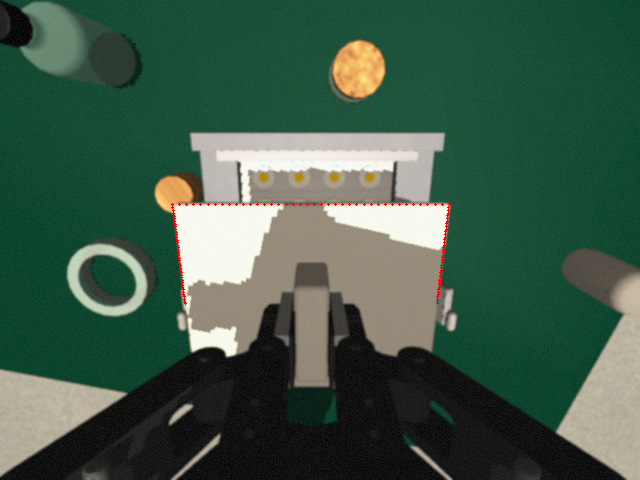

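The plate is held square. Its far edge centre is at px (311,204) and the lamp's back wall centre is at about (317,140), so a few mm of lateral correction are needed. I'll refit the lamp in this same view to measure it.

```bash
cat > i.py <<'E'
from fit import *
np.set_printoptions(precision=4,suppress=True)
o,p,M=obs();yaw=np.arctan2(M[1,0],M[0,0]);print(o["t"],p,yaw)
c=shot("wrist")
L=[((62,-90,42),(62,90,42)),((50,90,42),(62,90,42)),((50,-90,42),(62,-90,42)),((42,-75,33.5),(42,75,33.5)),((20,-90,24),(45,-90,24)),((30,62.5,24),(40,62.5,24)),((30,-62.5,24),(40,-62.5,24)),((42,75,33.5),(50,75,33.5)),((42,-75,33.5),(50,-75,33.5))]
for v0 in ([.541,-.173,.228],[.541,-.177,.235],[.538,-.176,.24],[.543,-.174,.22]):
    v,f=fit(c,L,v0);print(v,f,"lamp in tool",(M.T@np.array([v[0]-p[0],v[1]-p[1],0]))[:2],v[2]-yaw)
im=np.ascontiguousarray(c["pixels"][:,:,::-1]);im=cv2.resize(im[110:310,180:460],None,fx=2.8,fy=2.8,interpolation=2)
v,f=min((fit(c,L,a) for a in ([.541,-.173,.228],[.541,-.177,.235])),key=lambda t:t[1])
for q in proj(c,place(L,v)): cv2.circle(im,tuple(int(t) for t in (q-[180,110])*2.8+1),1,(0,0,255),-1)
cv2.imwrite("pics/i1.png",im)
E
python3 i.py
```

```text
8.425 [ 0.5272 -0.1745  0.1614] 0.2312633011215687
[ 0.5399 -0.1746  0.2317] -124.94711303710938 lamp in tool [0.0123 0.0029] 0.00041401953664940705
[ 0.5399 -0.1746  0.2316] -124.9505615234375 lamp in tool [0.0123 0.0029] 0.00038611159643742177
[ 0.5399 -0.1746  0.2317] -124.94767761230469 lamp in tool [0.0123 0.0029] 0.0004550522397654133
[ 0.5399 -0.1745  0.2316] -124.95210266113281 lamp in tool [0.0123 0.0029] 0.0002977796377701125
```

View pics/i1.png

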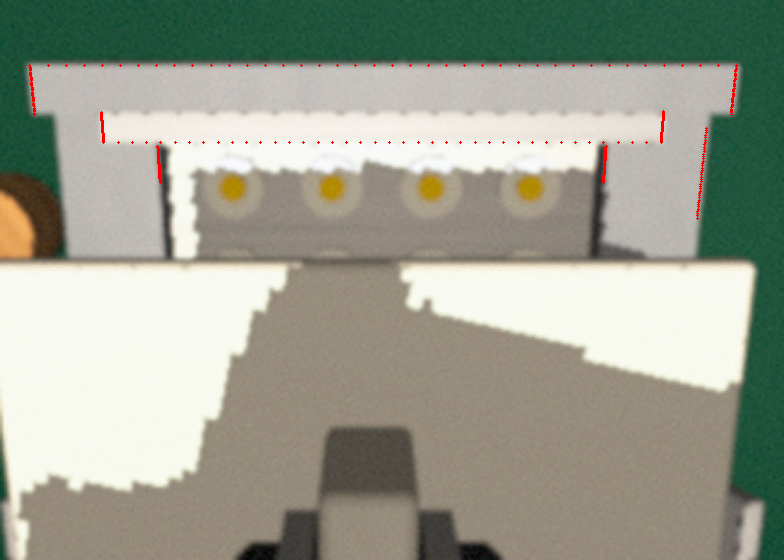

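Request:
jog_arm(
  motion=[
    [0,-0.12,0,3,3,10,0],
    [0,-0.23,0,5,4,40,0],
    [0,-0.23,0,5,4,78,0],
    [0,-0.23,0,5,4,78,0],
    [0,-0.23,0,5,4,78,0],
    [0,-0.23,0,5,4,78,0],
  ],
)

```text
t: 9.22
eef_pos: [0.5339, -0.1793, 0.0851]
tool_rot: [0.014, 0.987, 0.113, -0.113]
contact_force: [0.9, 0.2, -0.5]
gripper_width: 0.146
grasp_force: 59.7
```

```bash
cat > j.py <<'E'
from h import *
np.set_printoptions(precision=4,suppress=True)
def rep():
    o,p,M=obs();lam=np.array([.5399,-.1746]);w=.2317
    Rz=R.from_euler("z",w).as_matrix();T=Rz.T@M
    X=Rz.T@(p-[*lam,0])
    print("t",o["t"],"tcp in lamp mm",X*1000,"tool axes in lamp x:",T[:,0],"y:",T[:,1],"F lamp",Rz.T@np.array(o["contact_force"]))
    C=lambda a:(X+T@(np.array(a)/1000))*1000
    print("plate centre under",C([-1.3,-.8,12.6]),"far",C([46.7,-.8,12.6]),"near",C([-49.3,-.8,12.6]))
if __name__=="__main__": rep()
E
python3 j.py
```

```text
t 9.225 tcp in lamp mm [-6.9582 -3.1743 85.1426] tool axes in lamp x: [ 0.9743 -0.0035 -0.2254] y: [-0.0033 -1.      0.0014] F lamp [ 0.9703 -0.012  -0.4849]
plate centre under [-11.062   -2.3773  73.1587] far [35.7027 -2.5464 62.3403] near [-57.8267  -2.2081  83.9771]
```

Request:
jog_arm(
  motion=[
    [0,0,0,2,-2.4,10,0],
    [0,0,0,5,-2.4,20,0],
    [0,0,0,5,-2.4,20,0],
    [0,0,0,5,-2.4,20,0],
  ],
)

```text
t: 9.72
eef_pos: [0.5326, -0.1765, 0.0626]
tool_rot: [0.013, 0.987, 0.113, -0.114]
contact_force: [-0.2, -0.1, -1.0]
gripper_width: 0.148
grasp_force: 59.7
```

```bash
python3 j.py
```

```text
t 9.725 tcp in lamp mm [-7.5062 -0.1994 62.5577] tool axes in lamp x: [ 0.9736 -0.0029 -0.2283] y: [-0.003  -1.     -0.0001] F lamp [-0.2674 -0.0886 -1.0217]
plate centre under [-11.6455   0.6147  50.5872] far [35.0872  0.4769 39.6311] near [-58.3782   0.7524  61.5433]
```

Request:
jog_arm(
  motion=[
    [0,0,0,2.5,0.5,10,0],
    [0,0,0,4.3,0.5,18.5,0],
    [0,0,0,4.3,0.5,18.5,0],
    [0,0,0,4.3,0.5,18.5,0],
  ],
)

```text
t: 10.22
eef_pos: [0.5328, -0.177, 0.0436]
tool_rot: [0.013, 0.987, 0.113, -0.114]
contact_force: [-0.1, -0.8, -0.4]
gripper_width: 0.144
grasp_force: 59.7
```

```bash
python3 j.py
```

```text
t 10.225 tcp in lamp mm [-7.4693 -0.6845 43.6246] tool axes in lamp x: [ 0.9736 -0.0028 -0.2281] y: [-0.0029 -1.     -0.0001] F lamp [-0.2469 -0.7256 -0.3752]
plate centre under [-11.6066   0.1283  31.6533] far [35.1281 -0.0065 20.7054] near [-58.3412   0.2632  42.6012]
```

Request:
jog_arm(
  motion=[
    [0,0,0,4,0,0,0],
    [0,0,0,9,0,-1.2,0],
    [0,0,0,13.4,0,-2.1,0],
    [0,0,0,13.4,0,-2.1,0],
    [0,0,0,13.4,0,-2.1,0],
  ],
)

```text
t: 10.85
eef_pos: [0.5456, -0.174, 0.0426]
tool_rot: [0.013, 0.987, 0.113, -0.114]
contact_force: [-2.3, -0.7, 0.2]
gripper_width: 0.149
grasp_force: 59.7
```

```bash
python3 j.py
```

```text
t 10.85 tcp in lamp mm [ 5.7043 -0.7424 42.6125] tool axes in lamp x: [ 0.9735 -0.0029 -0.2285] y: [-0.003 -1.    -0.   ] F lamp [-2.3732 -0.1657  0.2243]
plate centre under [ 1.5618  0.0703 30.6429] far [48.2916 -0.0675 19.6745] near [-45.168    0.208   41.6114]
```

Request:
jog_arm(
  motion=[
    [0,0.06,0,-0.6,0,3.1,0],
    [0,0.115,0,-1.1,0,6.1,0],
    [0,0.17,0,-1.3,0,9.5,0],
    [0,0.21,0,-1.3,0,11.5,0],
    [0,0.23,0,-1.3,0,12.4,0],
    [0,0.23,0,-1.3,0,12.6,0],
    [0,0.23,0,-1.3,0,12.6,0],
  ],
)

```text
t: 11.72
eef_pos: [0.5425, -0.1747, 0.0309]
tool_rot: [0.0, 0.993, 0.114, 0.0]
contact_force: [-0.6, 0.5, -0.9]
gripper_width: 0.15
grasp_force: 59.7
```

```bash
python3 j.py
```

```text
t 11.725 tcp in lamp mm [ 2.5371 -0.6589 30.87  ] tool axes in lamp x: [ 1.     -0.0026  0.0004] y: [-0.0026 -1.      0.0001] F lamp [-0.4674  0.5743 -0.8675]
plate centre under [ 1.2444  0.1435 18.2694] far [49.2443  0.0172 18.2895] near [-46.7554   0.2697  18.2493]
```

Request:
jog_arm(
  motion=[
    [0,0,0,-0.7,0,1,0],
    [0,0,0,-0.7,0,1,0],
    [0,0,0,-0.7,0,0,40],
    [0,0,0,-0.7,0,0,40],
    [0,0,0,-0.7,0,0,40],
    [0,0,0,-0.7,0,-40,40],
    [0,0,0,-10,0,-90,40],
    [0,0,0,-20,0,-140,40],
    [0,0,0,-20,0,-160,40],
    [0,0,0,-20,0,-160,40],
  ],
)

```text
t: 12.98
eef_pos: [0.5234, -0.1798, 0.1924]
tool_rot: [0.001, 0.993, 0.114, 0.002]
contact_force: [-0.5, 0.9, -0.5]
gripper_width: 0.467
grasp_force: 0.0
```

```bash
cat > k.py <<'E'
from fit import *
np.set_printoptions(precision=4,suppress=True)
o,p,M=obs();yaw=np.arctan2(M[1,0],M[0,0]);print(o["t"],p,yaw)
c=shot("wrist")
L=[((62,-90,42),(62,90,42)),((42,-75,33.5),(42,75,33.5)),((20,-90,24),(45,-90,24)),((20,90,24),(45,90,24)),((42,75,33.5),(50,75,33.5)),((42,-75,33.5),(50,-75,33.5)),((-70,-50,24),(-70,-15,24)),((-70,50,24),(-70,15,24))]
v,f=fit(c,L,[.5399,-.1746,.2317]);print(v,f)
for t,h in (("plate_mid",.035),("press_left",.067),("press_right",.067)):
    for r in bot.tip_of(t,c)[:2]:print(t,r,ray(c,r["xy"],h))
Rz=R.from_euler("z",v[2]).as_matrix()
for s in(1,-1):
  for a in (1.6,1.8,2.0):
    y=72-42*np.cos(a)+3*np.sin(a);z=29+42*np.sin(a)+3*np.cos(a);print(s,a,proj(c,Rz@np.array([-.054,s*y/1000,z/1000])+[v[0],v[1],0]))
im=np.ascontiguousarray(c["pixels"][:,:,::-1]);im=cv2.resize(im[100:300,180:460],None,fx=2.8,fy=2.8,interpolation=2)
RIB=[((-22,-7,52),(22,-7,52)),((-22,7,52),(22,7,52)),((-22,7,52),(-22,-7,52)),((22,7,52),(22,-7,52)),((-48,-60,24),(-48,60,24))]
for q in proj(c,place(L+RIB,v)): cv2.circle(im,tuple(int(t) for t in (q-[180,100])*2.8+1),1,(0,0,255),-1)
cv2.imwrite("pics/k1.png",im)
E
python3 k.py
```

```text
12.975 [ 0.5234 -0.1798  0.1924] 0.22844360735610714
[ 0.5393 -0.1743  0.2283] -106.34733581542969
plate_mid {'xy': [310.1, 200.9], 'score': 0.7} [ 0.5404 -0.1743  0.035 ]
press_left {'xy': [199.9, 274.2], 'score': 0.86} [ 0.4663 -0.098   0.067 ]
press_left {'xy': [128.9, 258.3], 'score': 0.15} [ 0.4672 -0.0399  0.067 ]
press_right {'xy': [420.0, 272.0], 'score': 0.75} [ 0.5093 -0.2747  0.067 ]
1 1.6 [[216.4322 276.2968]]
1 1.8 [[206.9095 275.4805]]
1 2.0 [[198.6778 273.9022]]
-1 1.6 [[403.0635 276.1847]]
-1 1.8 [[412.5773 275.3579]]
-1 2.0 [[420.8091 273.7714]]
```

View pics/k1.png

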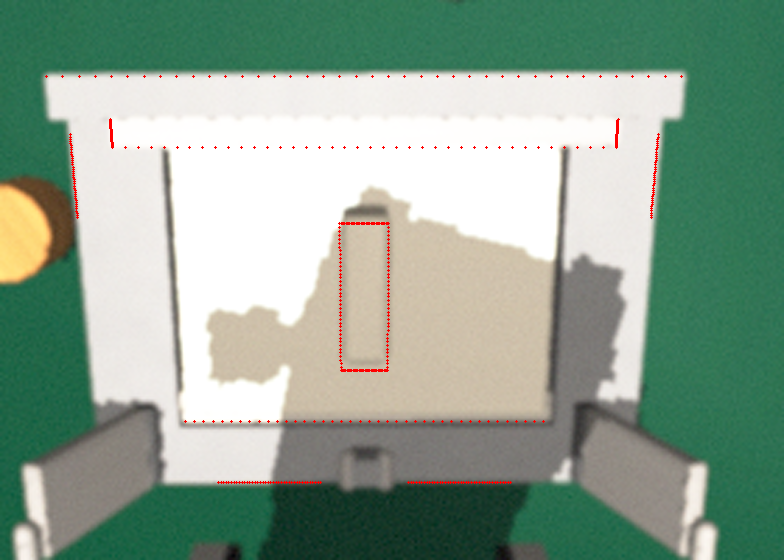

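The crop shows the plate flat in the recess, with its front edge on the predicted line (184–548, 421) and even side gaps. Both straps lean out at about 2.0 rad. Next I'll close the left strap with shut fingers.

Request:
jog_arm(
  motion=[
    [0,0,0,-15,-50,0,0],
    [0,0,0,-30,-100,0,0],
    [0,0,0,-37,-128,10,0],
    [0,0,0,-37,-128,60,0],
    [0,0,0,-37,-128,105,0],
    [0,0,0,-37,-128,117,0],
    [0,0,0,-37,-128,117,0],
    [0,0,0,-37,-128,117,0],
  ],
)

```text
t: 14.18
eef_pos: [0.4585, -0.0632, 0.0749]
tool_rot: [0.0, 0.993, 0.114, 0.001]
contact_force: [-0.8, 0.8, -0.2]
gripper_width: -0.002
grasp_force: 0.0
```

```bash
sed -i 's/\[.5399,-.1746\]);w=.2317/[.5395,-.1745]);w=.230/' j.py; python3 j.py
```

```text
t 14.175 tcp in lamp mm [-53.4651 126.8191  74.9193] tool axes in lamp x: [ 1.     -0.0014  0.0021] y: [-0.0014 -1.      0.0007] F lamp [-0.6009  0.9693 -0.1839]
plate centre under [-54.7379 127.6123  62.3161] far [ -6.7381 127.5441  62.4151] near [-102.7378  127.6805   62.2171]
```

Request:
jog_arm(
  motion=[
    [0,0,0,0,19,0,0],
    [0,0,0,0,38,0,0],
    [0,0,0,0,47,-1,0],
    [0,0,0,0,56,-2,0],
    [0,0,0,0,63,1,0],
    [0,0,0,0,69,5,0],
    [0,0,0,0,80,15,0],
    [0,0,0,0,86,26,0],
    [0,0,0,0,89,33,0],
    [0,0,0,0,90,34,0],
  ],
)

```text
t: 15.42
eef_pos: [0.4772, -0.1507, 0.0388]
tool_rot: [-0.0, 0.993, 0.114, -0.001]
contact_force: [-0.0, 0.1, 0.1]
gripper_width: 0.002
grasp_force: 0.0
```

Request:
jog_arm(
  motion=[
    [0,0,0,0,2,3,0],
    [0,0,0,0,4,6,0],
    [0,0,0,0,5,9,0],
    [0,0,0,0,5,11,0],
    [0,0,0,0,5,11,0],
  ],
)

```text
t: 16.05
eef_pos: [0.4792, -0.1547, 0.0309]
tool_rot: [0.0, 0.993, 0.115, 0.0]
contact_force: [-9.1, 5.1, 30.6]
gripper_width: -0.0
grasp_force: 15.3
```

```bash
python3 j.py
```

```text
t 16.05 tcp in lamp mm [-54.1648  32.9677  30.9293] tool axes in lamp x: [ 1.     -0.0003  0.0001] y: [-0.0003 -1.      0.0005] F lamp [-7.7028  7.0256 30.5844]
plate centre under [-55.4638  33.7618  18.3288] far [-7.4638 33.7476 18.3315] near [-103.4638   33.776    18.3261]
```

Request:
jog_arm(
  motion=[
    [0,0,0,0,0,-45,0],
    [0,0,0,0,20,-95,0],
    [0,0,0,0,80,-100,0],
    [0,0,0,0,140,-100,0],
    [0,0,0,0,160,-80,0],
    [0,0,0,0,160,-44,0],
    [0,0,0,0,160,-44,0],
    [0,0,0,0,160,-44,0],
  ],
)

```text
t: 17.05
eef_pos: [0.5157, -0.3113, 0.0736]
tool_rot: [0.0, 0.993, 0.114, 0.0]
contact_force: [-0.0, -0.4, 0.2]
gripper_width: 0.001
grasp_force: 0.0
```

```bash
python3 j.py|head -1
```

```text
t 17.05 tcp in lamp mm [ -54.319  -127.7706   73.6139] tool axes in lamp x: [ 1.     -0.0006  0.0007] y: [-0.0006 -1.      0.0004] F lamp [-0.1147 -0.3529  0.2395]
```

Request:
jog_arm(
  motion=[
    [0,0,0,0,-19,0,0],
    [0,0,0,0,-38,0,0],
    [0,0,0,0,-47,-2,0],
    [0,0,0,0,-56,-3,0],
    [0,0,0,0,-63,0,0],
    [0,0,0,0,-70,4,0],
    [0,0,0,0,-80,14,0],
    [0,0,0,0,-86,25,0],
    [0,0,0,0,-89,31,0],
    [0,0,0,0,-90,33,0],
  ],
)

```text
t: 18.3
eef_pos: [0.4943, -0.2236, 0.039]
tool_rot: [-0.0, 0.993, 0.114, -0.001]
contact_force: [-0.6, 0.6, 0.1]
gripper_width: -0.003
grasp_force: 0.3
```

Request:
jog_arm(
  motion=[
    [0,0,0,0,-2,3,0],
    [0,0,0,0,-4,6,0],
    [0,0,0,0,-5,9,0],
    [0,0,0,0,-5,11,0],
    [0,0,0,0,-5,11,0],
  ],
)

```text
t: 18.92
eef_pos: [0.4944, -0.2204, 0.0311]
tool_rot: [0.001, 0.994, 0.114, 0.001]
contact_force: [-6.9, -1.0, 26.0]
gripper_width: 0.002
grasp_force: 12.6
```

Request:
jog_arm(
  motion=[
    [0,0,0,0,0,-50,0],
    [0,0,0,10,0,-110,0],
    [0,0,0,30,30,-160,0],
    [0,0,0,30,30,-160,0],
    [0,0,0,30,30,-160,0],
    [0,0,0,30,30,-160,0],
  ],
)

```text
t: 19.68
eef_pos: [0.5281, -0.2404, 0.1869]
tool_rot: [-0.001, 0.993, 0.114, -0.002]
contact_force: [0.4, -0.8, -0.5]
gripper_width: 0.003
grasp_force: 0.0
```

```bash
sed -i 's/k1.png/k2.png/' k.py; python3 k.py | head -8; python3 j.py | head -1
```

```text
19.675 [ 0.5281 -0.2404  0.1869] 0.22941218190266216
[ 0.5395 -0.1742  0.2293] -119.7221908569336
plate_mid {'xy': [241.5, 189.0], 'score': 0.83} [ 0.542  -0.1758  0.035 ]
press_left {'xy': [209.1, 249.8], 'score': 0.62} [ 0.4952 -0.1639  0.067 ]
press_right {'xy': [276.5, 247.2], 'score': 0.84} [ 0.5096 -0.2155  0.067 ]
1 1.6 [[138.6531 267.0829]]
1 1.8 [[129.3329 266.2675]]
1 2.0 [[121.757 264.709]]
t 19.875 tcp in lamp mm [-25.3145 -62.2917 187.8173] tool axes in lamp x: [ 1.     -0.0008 -0.0014] y: [-0.0008 -1.     -0.0011] F lamp [-0.3215  0.3628  0.2596]
```

View pics/k2.png

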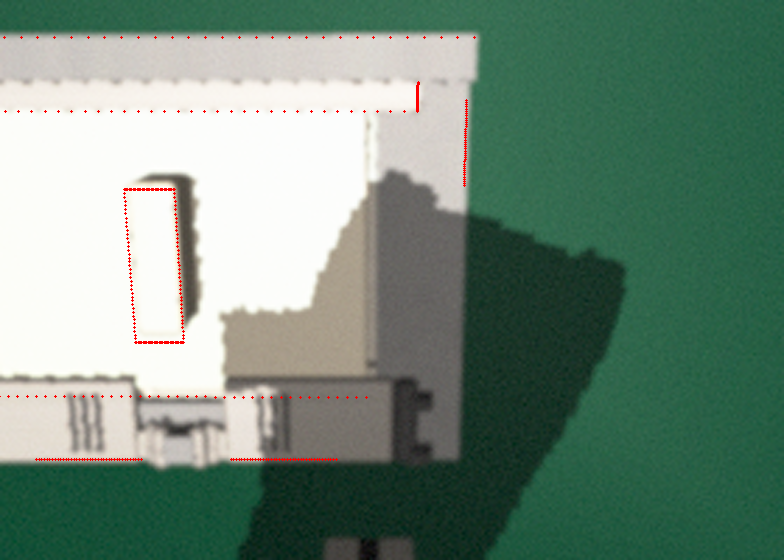

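The crop shows both straps level over the front wall, with their tips under the post's catches at about (150,430) and (215,430). Each press bottomed out at 31 mm with 26–31 N. The rib sits on its predicted outline and the arm is clear, so I'm handing in.

```bash
python3 -c "
from station import bot
print(bot.hand_in())"
```

```text
the job is handed in; nothing more can be done
None
```

I handed the job in at about 20 s of the 61 s limit, with the plate flat in its recess under the lip, both straps pressed shut, and no bystander touched that I saw; the hand-in reported no verdict.

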